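# Block a spectacle lens on the manual lens blocker with one finger

## Robot

A 7-joint arm with a two-finger parallel gripper is mounted at the origin on a cart in front of the work surface, level with it; the furniture and walls round the work are solid. World frame = base frame: x ahead of the robot, y to its left, z up, the work surface at z = 0. Lengths are in m, angles in rad, forces in N, time in s.
With the tool pointing down it reaches from about 0.35 to 0.9 m from the base axis. Payload 8.1 kg.
Tool frame: the origin (TCP) lies between the finger pads; the fingertips stand 11 mm ahead of it and the grasp point (between the pads) lies 8 mm behind it; z points along the fingers, y is the line along which they close (so a half turn about z gives the same grasp; the last joint's range is limited). The gripper opens to 92 mm and grips with 3 to 60 N. Pads are 19 mm wide; open, the fingers measure 130 mm over their backs; the gripper's body (75 mm by 190 mm) begins 47 mm behind the grasp point.
Start: joints at [-1.404, 0.434, 0.025, 1.573, -0.012, 1.134, -0.075], TCP at [0.167, 0.602, 0.238] pointing down, gripper open.
Joint ranges: [-2.62, 2.62], [-0.44, 2.09], [-1.27, 1.32], [0.08, 2.57], [-1.32, 4.46], [0.12, 2], [-2.74, 2.74]. Speed limits (rad/s): [2.22, 2.22, 3.01, 3.01, 3.14, 3.14, 3.14].

## Interface

Orientations are given as a rotation vector (axis times angle).
In Python, from cell import observe, get_image, camera_params, sign_off gives the robot as it stands.
- The arm moves only by the shell command python3 -m pendant 'ROWS' [FORCE]. ROWS is JSON, one flat list of numbers, 7 for each row, row after row: the shift along the tool's x, y, z in m, then the turn, a rotation vector about the tool's x, y, z in rad, then the finger opening in m, from 0 to 0.0918. In form: [dx, dy, dz, rx, ry, rz, jaw, dx, dy, dz, rx, ry, rz, jaw, ...]. A call has 1 to 10 rows; each row shifts and turns the commanded pose from where the row before left it, along the tool's axes as they then stand; what a row does not reach is not made up. A row lasts 1/8 s, in which the tool goes at most 62.5 mm and 10.7 degrees, less where a joint would pass 70% of its speed; a pose out of reach is approached as far as the arm can. A call is refused whole if a number of a shift passes 0.0625 or a number of a turn 0.188, either way. A call with a gripper value outside its range is refused whole. The fingers move at their own pace and stop on an object; FORCE is the grip in N (left out, the last holds). Time passes only in rows, so rows that do not move let the fingers close. It gives the time, the measured TCP pose, the force, the opening and the grip force at its end, in the units of the state.
- observe(): the state, without advancing time (a new reading comes with each control period).
- get_image(name): name is "scene" or "top" or "wrist"; returns the picture (480x640x3 uint8, red, green, blue); there is no depth.
- camera_params(name): a dict with "intrinsics" (3x3 intrinsics, pixels), "eye" and "rotation" of the camera in the world; the wrist camera has in their place "T_tool_cam" (4x4, takes a point from camera to tool coordinates, whose origin is the TCP and whose axes are the flange's). Camera axes: x right, y down, z forward; pixel columns grow to the right and rows downward; lengths in m; the calibration is good to about 2 mm. A picture is of the moment at which its call begins: read the wrist's pose just before it. camera_params takes no time and is no camera call.
- sign_off(): hands the job in; it is judged then, once.
The state is a dict: "clock": time; "joints": joint angles; "dq": joint speeds; "joint_efforts": joint torques, N m; "position": TCP position; "ee_rot": TCP orientation; "force": force on the tool from outside, world axes, zero at the start; "ft_torque": the same for the moment, N m; "width": opening from 0.0 (shut) to 1.0 (fully open); "gripper_force": force on a finger pad.
Only numpy, scipy, OpenCV 4.12 (cv2) and the standard library are available. Lean on these libraries where they do the work, as an engineer would, in place of code of your own. Each camera call takes 0.05 s, during which the arm holds its last target. There are 200 camera calls.

## Task

Block the lens that lies on the manual lens blocker, pushing with a fingertip only and picking nothing up: first push the turning stage round by its spokes until the ink line on the lens lines up with the two red marks on the base, and then push the swing arm round to its stop over the lens. Finish while holding the red knob pressed fully down, so that the block is held on the lens. Do not touch the lens itself, and leave the other things on the towel where they lie.

Things in the scene. Friction and masses are not known exactly. Their poses are not given: they have to be found in the camera images.
- blocker: Lens blocker: grey base, x -78..78, y -138..78 mm, 18 mm high, fixed to the work surface. Origin: underside, on the vertical axis of its turning stage; x to its back, y to its left (the arm's post stands on its right), z up. Round the stage is a white ticked dial (radius 70 mm, 19 mm up) with two red marks, 48 to 75 mm left (+y) and right (-y) of the axis: the level line.
- stage (a joint): Angle (rad) of the turning stage about the vertical axis through the blocker's origin, growing anticlockwise seen from above; 0 when spoke 1 points along the blocker's +x. It turns stiffly (0.08 N m, about 1 N at a spoke end), either way and for several turns, and stays where it is left. The lens rides round with it.
- stage_seat (a point): Centre of the stage's white seat, 47 mm up on the stage axis. The stage is a dark steel drum of radius 41 mm (46 mm at its foot, 20 to 27 mm up); six rubber pegs at radius 37 mm, their tops 52 mm up, keep the lens centred.
- spoke_1 (a point): Centre of the black ball (radius 8 mm) at the end of spoke 1 of the stage, 78 mm from the stage axis and 37 mm up. The spokes are level round steel bars, radius 3.5 mm, free from radius 46 to 70 mm, a quarter turn apart, numbered anticlockwise; 18 mm of air lies between a bar's axis and the dial.
- spoke_2 (a point): Centre of the black ball (radius 8 mm) at the end of spoke 2 of the stage, 78 mm from the stage axis and 37 mm up. The spokes are level round steel bars, radius 3.5 mm, free from radius 46 to 70 mm, a quarter turn apart, numbered anticlockwise; 18 mm of air lies between a bar's axis and the dial.
- spoke_3 (a point): Centre of the black ball (radius 8 mm) at the end of spoke 3 of the stage, 78 mm from the stage axis and 37 mm up. The spokes are level round steel bars, radius 3.5 mm, free from radius 46 to 70 mm, a quarter turn apart, numbered anticlockwise; 18 mm of air lies between a bar's axis and the dial.
- spoke_4 (a point): Centre of the black ball (radius 8 mm) at the end of spoke 4 of the stage, 78 mm from the stage axis and 37 mm up. The spokes are level round steel bars, radius 3.5 mm, free from radius 46 to 70 mm, a quarter turn apart, numbered anticlockwise; 18 mm of air lies between a bar's axis and the dial.
- lens: Clear round lens, 66 mm across, lying loose and domed side up on the stage. Origin: centre of its underside (47 mm above the work surface); apex 7.4 mm above that. Along its own x axis runs the level line in dark blue ink, 56 mm long with three dots; the two ends are alike. It must lie along the blocker's y axis (through the two red marks), either way round.
- swing_arm (a joint): Angle (rad) of the grey swing arm about its upright post: 0 at its stop, where it points along the blocker's +y with the block over the middle of the lens; it grows clockwise seen from above as the arm is swung out to the blocker's back (+x), up to 1.6. It turns stiffly (0.4 N m) and stays where it is left.
- post_axis (a point): Point on the arm's post axis, 110 mm to the right (-y) of the stage axis, 79 mm above the work surface. The post has radius 12.5 mm (22 mm at its foot); the hub on it has radius 17 mm and its top is 91 mm up, so keep the gripper clear of it.
- bar_middle (a point): Point on the middle line of the swing arm's bar, 65 mm from the post axis. The bar is 18 mm wide, spans 72 to 86 mm in height, and carries at its end, 110 mm from the post axis, a round head (radius 15.5 mm, 70 to 90 mm up) with the knob.
- press_knob (a joint): How far the red press knob is pushed down (m): 0 up, 0.016 at its lower stop. Springs push it back up: 1.6 N to start it, 3.6 N at 10 mm where the block meets the lens, then rising evenly to about 10 N at the stop.
- knob_top (a point): Centre of the flat top of the red mushroom knob (radius 16 mm) on the arm's head, 119 mm above the work surface when up.
- block: Black lens block with a blue pad, radius 12 mm, 5 mm high, on a sprung spindle under the knob; it moves down with the knob and gives way by up to 10 mm when it meets the lens. Its origin lies on the knob's axis, 64.5 mm below the pad's face.
- block_face (a point): Centre of the blue pad's lower face, 64.5 mm above the work surface with the knob up, 10 mm above the lens.
- mate_lens: The other clear lens of the pair, 62 mm across, 7 mm high, lying loose to the left; a bystander. Origin: centre of its underside.
- thickness_gauge: Round white gauge, 39 mm across, 13 mm high, lying loose to the left; a bystander. Origin: centre of its underside.
- pen: Marker pen, white with a black cap, 17 x 135 x 16 mm, lying loose in front, long along its y; a bystander. Origin: centre of its underside.
- driver: Small screwdriver with a red handle, 10 x 141 x 10 mm, lying loose at the front right, long along its y; a bystander. Origin: centre of its underside.
- pad_box_pink: Small pink box, 27 x 40 x 19 mm, loose on the right; a bystander. Origin: centre of its underside.
- pad_box_violet: Small violet box, 27 x 40 x 19 mm, loose on the right; a bystander. Origin: centre of its underside.

How it is judged:
By the outcome, as a careful person would: the job done as asked, in the order asked, and still so for the second after the job is handed in, while the arm keeps its last pose, push and grip.
It also fails if it takes over 53 s, if anything falls off the work surface, if the arm or the gripper's body presses on something with over 40 N, if the wrist force passes 120 N, or if a joint passes its speed limit or range.

## Working session

There is one attempt and no reset: what is moved stays moved. The work goes in short steps, Python scripts to look and compute and a shell command to move; the robot and the scene stay as the last step left them, time stands still between calls to the robot, and variables do not carry over. Pictures are saved under pics/ and viewed, at most 10 in all, crops included, and the job is handed in when it is done.

```bash
mkdir -p pics
python3 - <<'E'
from cell import *
import cv2
for n in("top","scene"):
    im=get_image(n); cv2.imwrite(f"pics/{n}0.png",im[:,:,::-1]); p=camera_params(n); print(n,p)
o=observe(); print(o['clock'],o['position'],o['ee_rot'],o['width'])
E
```

```text
top {'intrinsics': array([[441.81278567,   0.        , 324.11110529],
       [  0.        , 441.81278567, 239.77854772],
       [  0.        ,   0.        ,   1.        ]]), 'eye': array([ 0.3177625 , -0.07772346,  0.9386605 ]), 'rotation': array([-2.05099186,  2.16638099, -0.24369876])}
scene {'intrinsics': array([[500.75521254,   0.        , 325.51478772],
       [  0.        , 500.75521254, 245.22775994],
       [  0.        ,   0.        ,   1.        ]]), 'eye': array([ 0.00486718, -0.39759249,  0.71825598]), 'rotation': array([-2.14137808,  1.15856435, -0.47637233])}
0.1 [0.16650809 0.60194815 0.23702303] [-4.22589302e-01 -3.11295918e+00  2.25487734e-03] 0.9975148507544568
```

View pics/top0.png

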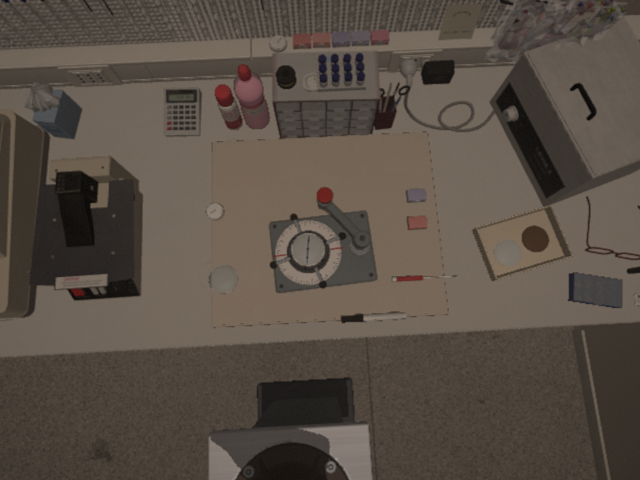

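View pics/scene0.png

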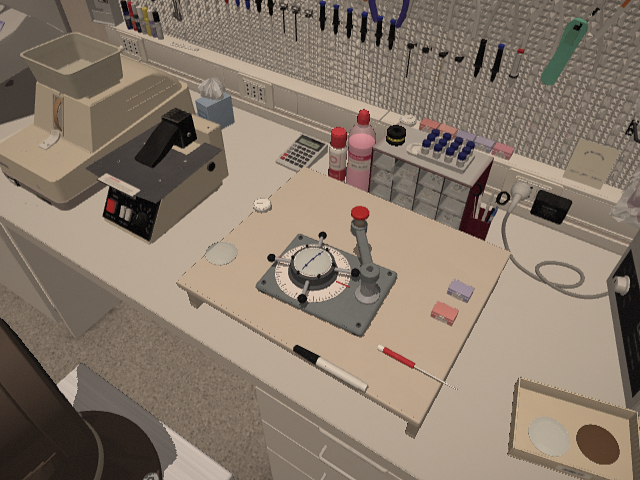

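The top view shows the blocker around (307,250), the arm swung out towards its back with the knob at (325,196), and the post at about (360,240). I'll enlarge this area.

```bash
cat > h.py <<'E'
from cell import *
import cv2, numpy as np
from scipy.spatial.transform import Rotation as R
def cam(n):
    p=camera_params(n); K=np.array(p['intrinsics'])
    if n=='wrist':
        o=observe(); T=np.eye(4); T[:3,:3]=R.from_rotvec(o['ee_rot']).as_matrix(); T[:3,3]=o['position']
        T=T@np.array(p['T_tool_cam']); return K,T[:3,:3],T[:3,3]
    r=np.array(p['rotation']); return K,(R.from_rotvec(r).as_matrix() if r.ndim==1 else r),np.array(p['eye'])
def ray(c,uv,z):
    K,Rm,e=c; d=Rm@np.linalg.solve(K,[uv[0],uv[1],1]); return e+d*(z-e[2])/d[2]
def proj(c,P):
    K,Rm,e=c; q=(np.atleast_2d(P)-e)@Rm@K.T; return q[:,:2]/q[:,2:]
E
python3 - <<'E'
from h import *
im=cv2.imread("pics/top0.png")[180:300,250:400]
cv2.imwrite("pics/c1.png",cv2.resize(im,(750,600),interpolation=cv2.INTER_CUBIC))
c=cam("top")
for n,uv,z in [("stage",(307.5,250),.05),("knob",(325,196),.119),("post",(361,240),.091),("TL",(270,221),.018)]: print(n,ray(c,uv,z))
E
```

```text
stage [ 0.49667895 -0.05700236  0.05      ]
knob [ 0.5878644  -0.09760379  0.119     ]
post [ 0.50273655 -0.16394025  0.091     ]
TL [0.57115251 0.02143272 0.018     ]
```

View pics/c1.png

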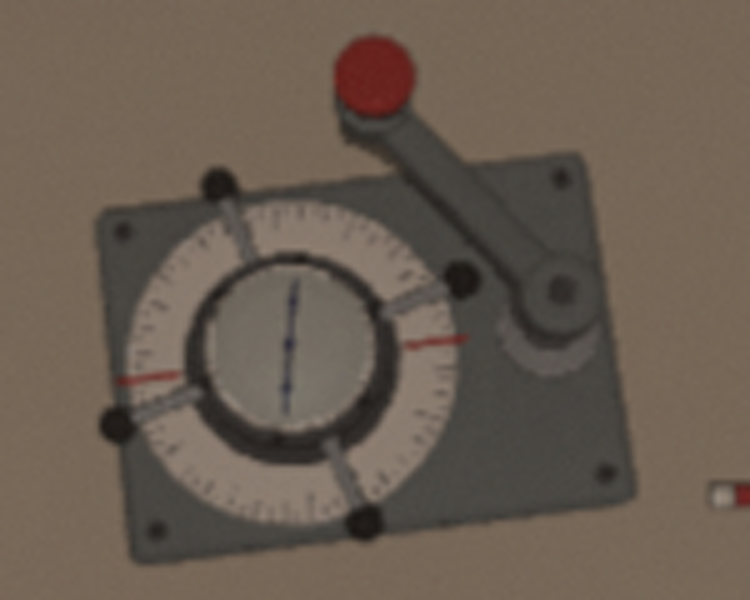

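The crop shows the ink line nearly vertical, from (295,279) to (285,413). The red marks run from (118,382) to (467,338), and the spoke balls sit at (219,183), (462,279), (365,522) and (117,426). The stage has to turn clockwise by about 78°, and the front spoke at (365,522) is the handiest one to push.

Run:
```python
from h import *
from scipy.optimize import least_squares
c=cam("top"); f=lambda u,v,z: ray(c,(250+(u+.5)/5-.5,180+(v+.5)/5-.5),z)
balls=[f(*p,.037) for p in[(219,183),(462,279),(365,522),(117,426)]]
reds=[f(*p,.019) for p in[(118,382),(180,376),(405,346),(467,338)]]
cor=[f(*p,.018) for p in[(98,212),(578,153),(636,497),(135,560)]]
mod=[(78,78),(78,-138),(-78,-138),(-78,78)]
rm=[(0,75),(0,48),(0,-48),(0,-75)]
def res(p):
    Rm=np.array([[np.cos(p[2]),-np.sin(p[2])],[np.sin(p[2]),np.cos(p[2])]])
    return np.concatenate([(p[:2]+Rm@(np.array(m)/1000)-q[:2]) for m,q in zip(mod+rm,cor+reds)])
s=least_squares(res,[.5,-.05,.1]); print("pose",s.x,np.degrees(s.x[2]),np.round(s.fun*1e3,1))
print("balls centre",np.mean(balls,0))
o=s.x[:2]
for b in balls: d=b[:2]-np.mean(balls,0)[:2]; print(b,np.hypot(*d),np.degrees(np.arctan2(d[1],d[0])))
L=[f(295,279,.05),f(285,413,.05)]; d=L[0]-L[1]; print("line",L,np.hypot(*d[:2]),np.degrees(np.arctan2(d[1],d[0])))
k=f(374,76,.119);p=f(562,291,.091);print("knob,post",k,p,np.hypot(*(k-p)[:2]))
Rm=np.array([[np.cos(s.x[2]),-np.sin(s.x[2])],[np.sin(s.x[2]),np.cos(s.x[2])]]); print("post from pose",o+Rm@[0,-.11])
```

```text
pose [ 0.49911625 -0.05734097  0.07462538] 4.275719575427459 [ 2.1  3.   3.  -3.8 -1.7 -2.5 -3.   2.6 -0.4  0.7  0.4  0.  -0.2  0.2
 -0.2 -0.2]
balls centre [ 0.49978446 -0.0572625   0.037     ]
[ 0.57375589 -0.03033162  0.037     ] 0.07872131048028803 20.005113224952645
[ 0.52653757 -0.13037102  0.037     ] 0.07784976050502596 -69.90055946212328
[ 0.42679217 -0.08421011  0.037     ] 0.07780776020938411 -159.736640803524
[0.4720522  0.01586276 0.037     ] 0.0782073008924515 110.76889079880026
line [array([ 0.52726676, -0.06071306,  0.05      ]), array([ 0.47146086, -0.05398235,  0.05      ])] 0.05621032514377728 -6.877175806695431
knob,post [ 0.59037022 -0.09657407  0.119     ] [ 0.50705672 -0.16623232  0.091     ] 0.1085974749147147
post from pose [ 0.50731743 -0.16703482]
```

```bash
cat > g.py <<'E'
import sys
from h import *
# print remaining shift in tool axes to world target x y z, and turn about tool z to bring tool-y to given angle (deg, mod 180)
def go(x,y,z,a):
    o=observe(); Rm=R.from_rotvec(o['ee_rot']).as_matrix(); t=np.array([x,y,z])-o['position']
    th=np.degrees(np.arctan2(Rm[1,1],Rm[0,1])); d=(a-th+90)%180-90
    print("t",o['clock'],"pos",np.round(o['position'],4),"yaw",round(th,1),"tilt z",np.round(Rm[:,2],3),"F",np.round(o['force'],1),"q7",round(o['joints'][6],2))
    print("shift tool",np.round(Rm.T@t,4),"then rz",round(-np.radians(d),3))
if __name__=="__main__": go(*map(float,sys.argv[1:5]))
E
python3 -m pendant '[-0.0293,-0.0336,0,0,0,0,0,-0.0293,-0.0336,0,0,0,0,0,-0.0293,-0.0336,0,0,0,0,0,-0.0293,-0.0336,0,0,0,0,0,-0.0293,-0.0336,0,0,0,0,0,-0.0293,-0.0336,0,0,0,0,0,-0.0293,-0.0336,0,0,0,0,0,-0.0293,-0.0336,0,0,0,0,0,-0.0293,-0.0336,0,0,0,0,0,-0.0293,-0.0336,0,0,0,0,0]'; python3 g.py .443 -.114 .15 45
```

```text
clock: 1.35
position: [0.3597, 0.1989, 0.2377]
ee_rot: [-0.423, -3.113, -0.0]
force: [0.6, 0.0, -0.5]
width: 0.01
gripper_force: 0.0
t 1.35 pos [0.3597 0.1989 0.2377] yaw 74.5 tilt z [-0.  0. -1.] F [ 0.6  0.  -0.5] q7 0.69
shift tool [-0.1637 -0.2794  0.0876] then rz 0.516
```

```bash
python3 -m pendant '[-0.0273,-0.0466,0.0146,0,0,0,0,-0.0273,-0.0466,0.0146,0,0,0,0,-0.0273,-0.0466,0.0146,0,0,0,0,-0.0273,-0.0466,0.0146,0,0,0,0,-0.0273,-0.0466,0.0146,0,0,0,0,-0.0273,-0.0466,0.0146,0,0,0,0,0,0,0,0,0,0.129,0,0,0,0,0,0,0.129,0,0,0,0,0,0,0.129,0,0,0,0,0,0,0.129,0]'; python3 g.py .443 -.114 .041 45
python3 - <<'E'
from h import *
c=cam("wrist"); cv2.imwrite("pics/w1.png",get_image("wrist")[:,:,::-1])
# predicted pixels of key points
print(proj(c,[[.4998,-.0573,.047],[.4268,-.0842,.037],[.4721,.0159,.037],[.443,-.114,.03]]).round())
E
```

```text
clock: 2.6
position: [0.4425, -0.1127, 0.1499]
ee_rot: [-1.209, -2.899, 0.0]
force: [-0.0, 0.8, -1.0]
width: 0.008
gripper_force: 0.0
t 2.6 pos [ 0.4425 -0.1127  0.1499] yaw 44.7 tilt z [-0.001  0.    -1.   ] F [-0.   0.8 -1. ] q7 1.19
shift tool [-0.0013 -0.0005  0.1089] then rz -0.005
[[437. 249.]
 [329. 197.]
 [494. 135.]
 [315. 242.]]
```

View pics/w1.png

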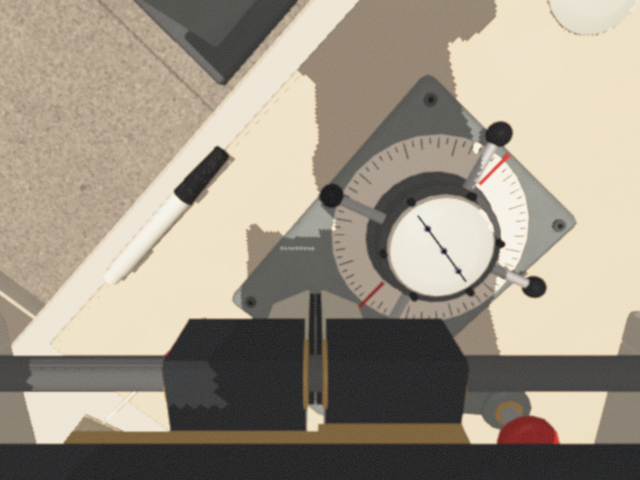

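The wrist view agrees with the estimate to 2 px: front ball at (331,196), ink line from (418,215) to (466,281), red marks at (371,294) and (494,169). Next I lower the tip beside the front spoke and push it round in an arc.

```bash
python3 -m pendant '[-0.001,0,0.0275,0,0,0,0,0,0,0.0275,0,0,0,0,0,0,0.0275,0,0,0,0,0,0,0.0265,0,0,0,0,0,0,0,0,0,0,0]' && python3 -m pendant '[0.0111,0.0008,0,0,0,0.14,0,0.0111,0.0008,0,0,0,0.14,0,0.0111,0.0008,0,0,0,0.14,0,0.0111,0.0008,0,0,0,0.14,0,0.0111,0.0008,0,0,0,0.14,0,0.0111,0.0008,0,0,0,0.14,0,0.0111,0.0008,0,0,0,0.14,0,0.0111,0.0008,0,0,0,0.14,0,0.0111,0.0008,0,0,0,0.14,0,0,0,0,0,0,0,0]'; python3 g.py .444 0 .041 -46
python3 - <<'E'
from h import *
c=cam("wrist"); im=get_image("wrist")[:,:,::-1]; cv2.imwrite("pics/w2.png",im)
print(proj(c,[[.4998,-.0573,.05]]).round())
cv2.imwrite("pics/t2.png",cv2.resize(get_image("top")[190:290,250:375,::-1],(750,600),interpolation=cv2.INTER_CUBIC))
E
```

```text
clock: 3.28
position: [0.4421, -0.1133, 0.0399]
ee_rot: [-1.2, -2.9, 0.002]
force: [0.2, 0.3, -0.4]
width: 0.005
gripper_force: 0.0
clock: 4.53
position: [0.4298, -0.0199, 0.0418]
ee_rot: [-2.679, -1.641, -0.002]
force: [-0.2, 0.2, 0.4]
width: 0.004
gripper_force: 0.0
t 4.525 pos [ 0.4298 -0.0199  0.0418] yaw -27.0 tilt z [ 0.001  0.001 -1.   ] F [-0.2  0.2  0.4] q7 0.29
shift tool [0.0241 0.0036 0.0008] then rz 0.331
[[520. 339.]]
```

View pics/w2.png

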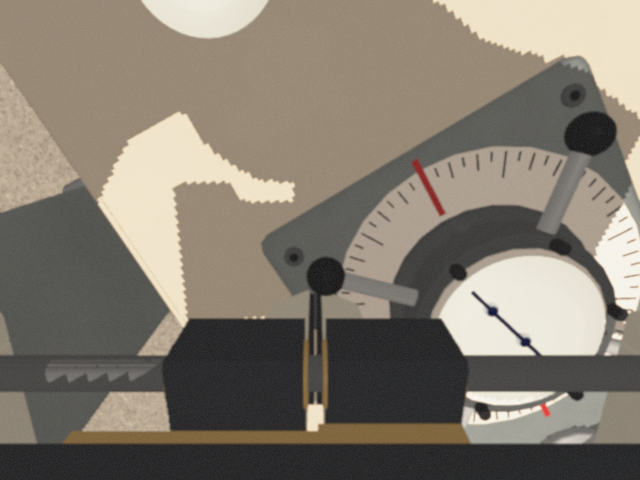

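Contact is holding: the pushed ball is at (325,276), the next ball at (590,133), and the ink line runs (473,292)–(541,356). I measure the remaining turn.

Run:
```python
from h import *
c=cam("wrist"); o=np.array([.4998,-.0573])
for uv in[(325,276),(590,133)]:
    b=ray(c,uv,.037)[:2]-o; print(b,np.hypot(*b),np.degrees(np.arctan2(b[1],b[0])))
P=[ray(c,(473,292),.049),ray(c,(492,311),.0525),ray(c,(526,342),.0544)]
d=P[0]-P[2]; print(P); print("line",np.degrees(np.arctan2(d[1],d[0])))
a=ray(c,(416,161),.019);b=ray(c,(442,214),.019);e=ray(c,(544,405),.019);print(a,b,e)
d=a-e;print("red",np.degrees(np.arctan2(d[1],d[0])))
```

```text
[-0.05883617  0.05311987] 0.07926800190759938 137.9228938603443
[0.05228263 0.05961071] 0.07929003660245494 48.747046946788046
[array([ 0.4900837 , -0.03094227,  0.049     ]), array([ 0.49314113, -0.03945181,  0.0525    ]), array([ 0.49991384, -0.05652379,  0.0544    ])]
line 111.02013300950037
[0.49475772 0.01789231 0.019     ] [ 0.49604599 -0.00817612  0.019     ] [ 0.50548444 -0.12499805  0.019     ]
red 94.2931190054897
```

View pics/t2.png

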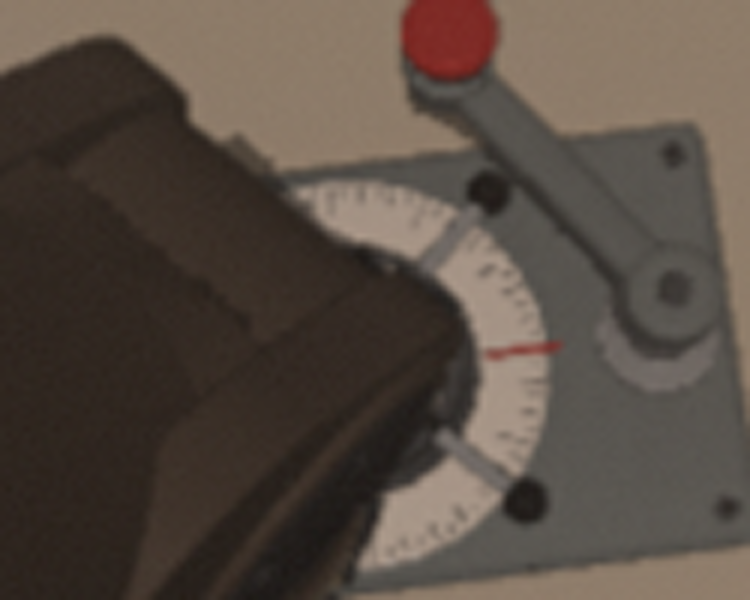

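```bash
python3 -m pendant '[0.0108,0.0007,0,0,0,0.135,0,0.0108,0.0007,0,0,0,0.135,0,0,0,0,0,0,0,0,0,0,0,0,0,0,0]'
python3 - <<'E'
from h import *
c=cam("wrist"); im=get_image("wrist")[:,:,::-1]; cv2.imwrite("pics/w3.png",im[100:430,300:])
cv2.imwrite("pics/w3.png",cv2.resize(im[80:460,300:],None,fx=1.57,fy=1.57,interpolation=cv2.INTER_CUBIC))
E
```

```text
clock: 5.12
position: [0.4412, -0.0036, 0.0413]
ee_rot: [-2.875, -1.266, -0.0]
force: [-0.2, 0.1, -0.1]
width: 0.002
gripper_force: 0.0
```

View pics/w3.png

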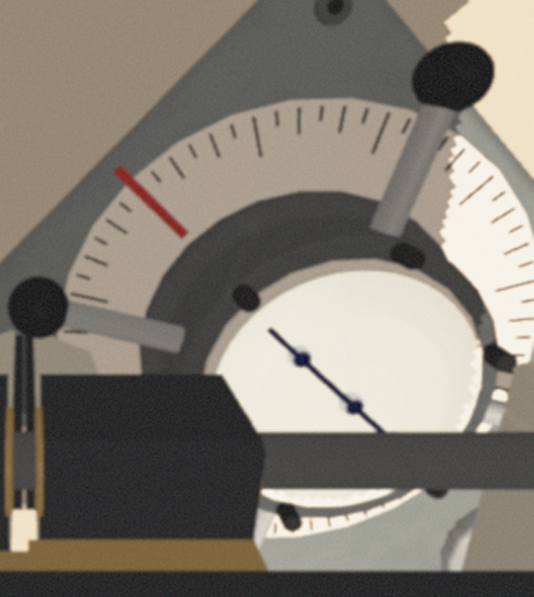

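In this crop the ink line runs from (270,329) through the dots (302,358) and (354,407) to (385,433), and the red mark runs (118,169)–(184,235).

```bash
python3 - <<'E'
from h import *
c=cam("wrist"); o=np.array([.4998,-.0573]); q=lambda x,y,z: ray(c,(300+x/1.57,80+y/1.57),z)
ang=lambda d:np.degrees(np.arctan2(d[1],d[0]))
P=[q(270,329,.049),q(302,358,.0525),q(354,407,.0544),q(385,433,.0538)]
print(np.round(P,4),"line",ang(P[0]-P[2]),ang(P[1]-P[2]),ang(P[0]-P[3]))
a,b=q(118,169,.019),q(184,235,.019); print(a,b,"red",ang(a-b))
for u in[(38,307),(453,76)]: d=q(*u,.037)[:2]-o; print(np.hypot(*d),ang(d))
E
python3 g.py .444 0 .041 -46|head -1
```

```text
[[ 0.4969 -0.0285  0.049 ]
 [ 0.4981 -0.0376  0.0525]
 [ 0.4998 -0.0556  0.0544]
 [ 0.5013 -0.0674  0.0538]] line 95.92346683983773 95.23538204484406 96.40475162353363
[0.49455408 0.01894838 0.019     ] [ 0.49618808 -0.00767719  0.019     ] red 93.51180892538083
0.07968873029878859 122.9222783691959
0.07954876286013611 34.30424210145689
t 5.175 pos [ 0.4412 -0.0035  0.0413] yaw -42.5 tilt z [ 0.  0. -1.] F [-0.6 -0.8  0.2] q7 0.05
```

About 1.9° is left, which is 2.6 mm at the ball. After that push I back off, rise and check.

```bash
python3 -m pendant '[0.0026,0,0,0,0,0.033,0,0,0,0,0,0,0,0,0,0,0,0,0,0,0]' && python3 -m pendant '[-0.01,-0.01,0,0,0,0,0,-0.015,-0.02,0,0,0,0,0,-0.01,-0.01,-0.05,0,0,0,0,0,0,-0.06,0,0,0,0,0,0,-0.06,0,0,0,0,0,0,0,0,0,0,0]'
python3 - <<'E'
from h import *
for n in("wrist","top"):
    c=cam(n); im=get_image(n)[:,:,::-1]
    a=proj(c,[.4998,-.0573,.047])[0].round().astype(int); s=(90,120) if n=="wrist" else (45,60); k=400/s[0]/1.0*0.75
    x0,y0=max(a[0]-s[1],0),max(a[1]-s[0],0); cr=im[y0:a[1]+s[0],x0:a[0]+s[1]]; print(n,a,x0,y0,k)
    cv2.imwrite(f"pics/{n}4.png",cv2.resize(cr,None,fx=k,fy=k,interpolation=cv2.INTER_CUBIC))
E
python3 g.py .6 -.05 .2 0
```

```text
clock: 5.55
position: [0.4432, -0.0012, 0.0411]
ee_rot: [2.898, 1.213, -0.0]
force: [0.4, -0.2, -0.0]
width: 0.007
gripper_force: 0.2
clock: 6.3
position: [0.3884, 0.0077, 0.1946]
ee_rot: [-2.88, -1.218, -0.005]
force: [0.2, 1.1, -0.2]
width: 0.003
gripper_force: 0.0
wrist [490 188] 370 98 3.3333333333333335
top [308 249] 248 204 6.666666666666667
t 6.4 pos [0.3868 0.0077 0.1923] yaw -44.2 tilt z [-0.007  0.011 -1.   ] F [-0.3  0.1 -1. ] q7 -0.56
shift tool [ 0.1071  0.193  -0.0097] then rz -0.771
```

View pics/wrist4.png

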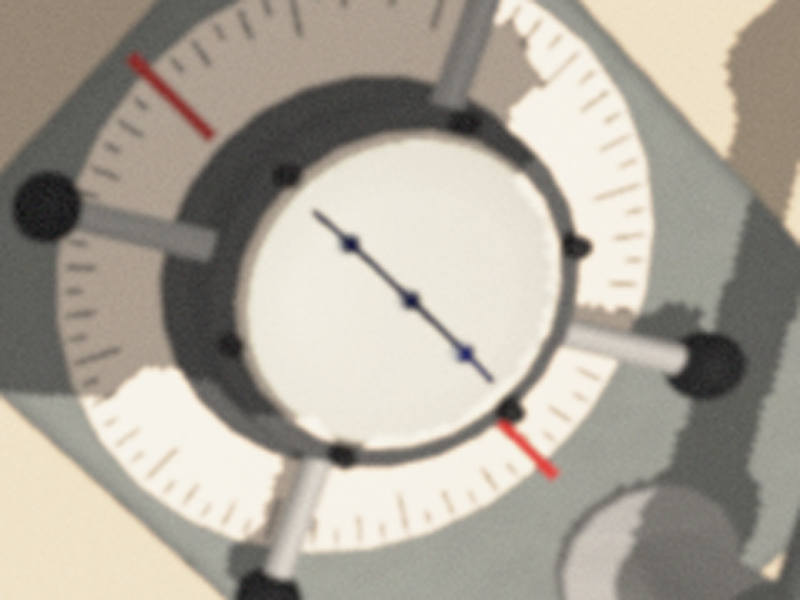

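Both red marks are visible, (132,58)–(211,136) and (500,421)–(555,477). The ink line runs (313,210)–(492,382).

Run:
```python
from h import *
c=cam("wrist"); k=10/3; q=lambda x,y,z: ray(c,(370+(x+.5)/k-.5,98+(y+.5)/k-.5),z)
ang=lambda d:np.degrees(np.arctan2(d[1],d[0]))
P=[q(313,210,.0492),q(350,244,.0525),q(411,300,.0544),q(466,353,.0525),q(492,382,.0492)]
print(np.round(P,4),"line",ang(P[0]-P[4]),ang(P[1]-P[3]))
r=[q(*u,.019) for u in[(132,58),(211,136),(500,421),(555,477)]];print(np.round(r,4),"red",ang(r[0]-r[3]),ang(r[1]-r[2]))
m=np.mean([q(47,206,.037),q(706,365,.037)],0);print(m)
d=q(47,206,.037)-q(706,365,.037);print("spoke",ang(d),np.hypot(*d[:2]))
```

```text
[[ 0.4949 -0.027   0.0492]
 [ 0.4956 -0.037   0.0525]
 [ 0.4973 -0.0547  0.0544]
 [ 0.4992 -0.0731  0.0525]
 [ 0.5001 -0.084   0.0492]] line 95.13775915999959 95.71495413130897
[[ 0.4918  0.0186  0.019 ]
 [ 0.4937 -0.0072  0.019 ]
 [ 0.5014 -0.109   0.019 ]
 [ 0.5027 -0.1303  0.019 ]] red 94.20857316189257 94.32632674512598
[ 0.49752385 -0.05510147  0.037     ]
spoke 122.64966919606178 0.15568226315799263
```

About 1.1° short, so one more small nudge. The TCP should end at (0.4444, 0.000).

```bash
python3 -m pendant '[0,0,0,0,0,0,0]' >/dev/null; python3 g.py .4336 -.0104 .041 -46
```

```text
t 6.525 pos [0.3865 0.0065 0.1916] yaw -44.3 tilt z [-0.009  0.006 -1.   ] F [ 0.6 -0.4  0.5] q7 -0.56
shift tool [0.0211 0.047  0.1501] then rz 0.03
```

```bash
python3 -m pendant '[0.011,0.024,0.02,0,0,0.03,0,0.010,0.023,0.03,0,0,0,0,0,0,0.03,0,0,0,0,0,0,0.03,0,0,0,0,0,0,0.02,0,0,0,0,0,0,0,0,0,0,0,0,0,0,0,0,0,0]' >/dev/null; python3 g.py .4336 -.0104 .041 -46;python3 g.py .4444 0 .041 -46
```

```text
t 7.4 pos [ 0.4341 -0.0116  0.0625] yaw -46.0 tilt z [-0.008  0.005 -1.   ] F [ 0.5 -1.1  0.9] q7 -0.16
shift tool [ 0.0005 -0.001   0.0215] then rz -0.001
t 7.4 pos [ 0.4341 -0.0116  0.0625] yaw -46.0 tilt z [-0.008  0.005 -1.   ] F [ 0.5 -1.1  0.9] q7 -0.16
shift tool [ 0.0155 -0.001   0.0214] then rz -0.001
```

```bash
python3 -m pendant '[0,0,0.0215,-0.009,0.002,0,0,0,0,0,0,0,0,0]' >/dev/null; python3 g.py .4444 0 .041 -46
```

```text
t 7.65 pos [ 0.4338 -0.0106  0.0411] yaw -46.0 tilt z [-0.     0.001 -1.   ] F [ 0.3 -1.1  0.4] q7 -0.11
shift tool [ 0.015  -0.0002  0.0001] then rz 0.001
```

Push to the target, back off, and rise. The retreat stays at a larger radius so the arm stays within reach.

```bash
python3 -m pendant '[0.0075,0,0,0,0,0,0,0.0075,0,0,0,0,0,0,0,0,0,0,0,0,0,0,0,0,0,0,0,0]'; python3 g.py .4444 0 .041 -46; python3 -m pendant '[-0.015,0,0,0,0,0,0,0,0,-0.05,0,0,0,0,0,0,-0.05,0,0,0,0,-0.02,-0.03,-0.05,0,0,0,0,0,0,0,0,0,0,0,0,0,0,0,0,0,0]' >/dev/null
python3 - <<'E'
from h import *
c=cam("wrist"); im=get_image("wrist")[:,:,::-1]
a=proj(c,[.4998,-.0573,.047])[0].round().astype(int); x0,y0=a[0]-110,a[1]-82; print(a,x0,y0)
cv2.imwrite("pics/w5.png",cv2.resize(im[max(y0,0):y0+164,x0:x0+220],None,fx=3.6,fy=3.6,interpolation=cv2.INTER_CUBIC))
E
python3 g.py .6 -.05 .2 0
```

```text
clock: 8.15
position: [0.4452, -0.0, 0.0414]
ee_rot: [-2.911, -1.178, -0.003]
force: [0.5, 0.7, 0.2]
width: 0.005
gripper_force: 0.0
t 8.15 pos [ 0.4452 -0.      0.0414] yaw -45.9 tilt z [ 0.001  0.002 -1.   ] F [0.5 0.7 0.2] q7 -0.14
shift tool [-0.0005 -0.0006  0.0004] then rz 0.001
[463 194] 353 112
t 8.95 pos [ 0.4081 -0.0037  0.1803] yaw -45.9 tilt z [ 0.004  0.    -1.   ] F [ 0.7 -0.3 -0.4] q7 -0.49
shift tool [ 0.1056  0.1668 -0.019 ] then rz -0.801
```

View pics/w5.png

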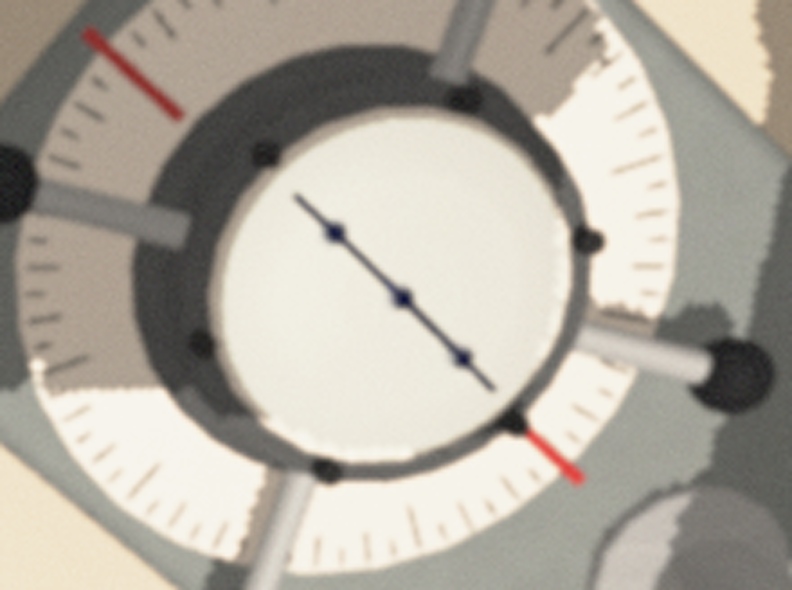

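The ink line runs (294,193)–(495,390). The red marks run (86,33)–(181,117) and (528,433)–(580,481).

Run:
```python
from h import *
c=cam("wrist"); k=3.6; q=lambda x,y,z: ray(c,(353+(x+.5)/k-.5,112+(y+.5)/k-.5),z)
ang=lambda d:np.degrees(np.arctan2(d[1],d[0]))
P=[q(294,193,.0492),q(335,232,.0525),q(402,298,.0544),q(462,358,.0525),q(495,390,.0492)]
print("line",ang(P[0]-P[4]),ang(P[1]-P[3]))
r=[q(*u,.019) for u in[(86,33),(181,117),(528,433),(580,481)]];print("red",ang(r[0]-r[3]),ang(r[1]-r[2]))
```

```text
line 92.32212067889253 92.0119996920194
red 94.19450250908704 94.09549719597197
```

It overshot to 92.2° against 94.15°. I'll nudge it back about 1.9° from the other side of the same spoke, slowly this time.

```bash
python3 g.py .491 .024 .12 -71
```

```text
t 8.95 pos [ 0.4081 -0.0037  0.1803] yaw -45.9 tilt z [ 0.004  0.    -1.   ] F [ 0.7 -0.3 -0.4] q7 -0.49
shift tool [0.0786 0.0376 0.0606] then rz 0.438
```

```bash
python3 -m pendant '[0.0262,0.0125,0.0,0,0,0,0,0.0262,0.0125,0.0,0,0,0,0,0.0262,0.0125,0.0,0,0,0,0,0,0,0.02,0,0,0.146,0,0,0,0.02,0,0,0.146,0,0,0,0.02,0,0,0.146,0,0,0,0,0,0,0,0,0,0,0,0,0,0,0]' >/dev/null; python3 g.py .491 .024 .041 -71
```

```text
t 9.95 pos [0.4915 0.0233 0.1212] yaw -70.9 tilt z [ 0.004 -0.001 -1.   ] F [ 0.3  0.2 -0.3] q7 -0.67
shift tool [-0.0005 -0.001   0.0802] then rz 0.002
```

```bash
python3 -m pendant '[0,0,0.03,0,0,0,0,0,0,0.03,0,0,0,0,0,0,0.02,0,0,0,0,0,0,0,0,0,0,0,0,0,0,0,0,0,0]' >/dev/null; python3 g.py .4741 .0181 .041 -71.2
```

```text
t 10.575 pos [0.4925 0.0244 0.0424] yaw -70.9 tilt z [ 0.006  0.001 -1.   ] F [ 0.5 -0.1 -0.2] q7 -0.54
shift tool [-0.0195 -0.0001  0.0013] then rz 0.005
```

```bash
python3 -m pendant '[-0.005,0,0.001,0,0,0,0,-0.005,0,0,0,0,0,0,-0.003,0,0,0,0,0,0,-0.002,0,0,0,0,0,0,-0.0015,0,0,0,0,0,0,-0.001,0,0,0,0,0,0,-0.001,0,0,0,0,0,0,0,0,0,0,0,0,0,0,0,0,0,0,0,0]' >/dev/null; python3 g.py .4741 .0181 .041 -71.2
python3 - <<'E'
from h import *
c=cam("wrist"); im=get_image("wrist")[:,:,::-1]
a=proj(c,[.4998,-.0573,.05])[0].round().astype(int); print(a)
cv2.imwrite("pics/w6.png",im)
E
```

```text
t 11.7 pos [0.4743 0.0186 0.0403] yaw -71.0 tilt z [ 0.005  0.    -1.   ] F [ 1.6 -0.1  0.2] q7 -0.52
shift tool [-0.0003  0.0004 -0.0007] then rz 0.004
[524 337]
```

```bash
cat > line.py <<'E'
from h import *
from scipy.optimize import brentq
def meas(n="wrist"):
    c=cam(n); im=get_image(n).astype(int); cv2.imwrite("pics/last.png",im[:,:,::-1].astype(np.uint8))
    r,g,b=im[...,0],im[...,1],im[...,2]; o=np.array([.4990,-.0570])
    def fit(mask,z,lo,hi):
        v,u=np.nonzero(mask); P=np.array([ray(c,p,z)[:2] for p in zip(u,v)]); d=np.hypot(*(P-o).T); P=P[(d>lo)&(d<hi)]
        m=P.mean(0); w,V=np.linalg.eigh(np.cov((P-m).T)); a=np.degrees(np.arctan2(V[1,1],V[0,1]))%180
        return round(a,2),len(P),m.round(4),(np.sqrt(w)*1e3).round(1)
    print("red",fit((r>1.6*g)&(r>1.6*b)&(r>60),.019,.044,.08))
    print("ink",fit((b>g+8)&(b>r+15),.0525,0,.031))
    print("ink dark",fit((r<120)&(b>=r+5),.0525,0,.027))
E
python3 -m pendant '[0.018,0,0,0,0,0,0,0,0,-0.04,0,0,0,0,0,0,-0.05,0,0,0,0,-0.02,-0.025,-0.05,0,0,0,0,-0.02,-0.025,0,0,0,0,0,0,0,0,0,0,0,0,0,0,0,0,0,0,0]' >/dev/null; python3 -c "
from line import *
meas()"; python3 g.py .6 -.05 .2 0
```

```text
red (np.float64(94.23), 172, array([ 0.4989, -0.0447]), array([ 0.7, 64.5]))
ink (np.float64(96.05), 59, array([ 0.4999, -0.0572]), array([ 0.7, 14.3]))
ink dark (np.float64(96.33), 81, array([ 0.4999, -0.0567]), array([ 0.6, 14.1]))
t 12.675 pos [0.4369 0.0583 0.1801] yaw -71.0 tilt z [ 0.005 -0.    -1.   ] F [-0.3 -0.6 -0.2] q7 -0.9
shift tool [ 0.1189  0.1556 -0.0191] then rz -1.239
```

The code reads ink 96.2° and red 94.2°, so the nudge took it past the line again. I'll go back to the clockwise-pushing side and creep in, measuring while in contact.

```bash
python3 -m pendant '[0,0,0,0,0,-0.146,0,0,0,0,0,0,-0.146,0,0,0,0,0,0,-0.146,0,0,0,0,0,0,0,0]' >/dev/null; python3 g.py .4336 -.0104 .10 -46; python3 -c "
from line import *
meas();meas('top')"
```

```text
t 13.175 pos [0.437  0.0578 0.1801] yaw -46.0 tilt z [ 0.005  0.    -1.   ] F [ 0.3 -0.5 -0.3] q7 -0.58
shift tool [-0.0501  0.0464  0.0801] then rz -0.0
red (np.float64(94.16), 115, array([ 0.498 , -0.0308]), array([ 0.7, 61. ]))
ink (np.float64(96.69), 52, array([ 0.4995, -0.0541]), array([ 0.7, 14.8]))
ink dark (np.float64(96.45), 50, array([ 0.4997, -0.0549]), array([ 0.6, 14.5]))
red (np.float64(94.16), 21, array([ 0.4997, -0.062 ]), array([ 0.7, 64.8]))
ink (np.float64(nan), 0, array([nan, nan]), array([nan, nan]))
ink dark (np.float64(97.24), 5, array([ 0.4993, -0.0533]), array([ 0.5, 15.3]))line.py:8: RuntimeWarning: Mean of empty slice.
  m=P.mean(0); w,V=np.linalg.eigh(np.cov((P-m).T)); a=np.degrees(np.arctan2(V[1,1],V[0,1]))%180
  ret = um.true_divide(
  avg = a.mean(axis, **keepdims_kw)
line.py:8: RuntimeWarning: Degrees of freedom <= 0 for slice
  m=P.mean(0); w,V=np.linalg.eigh(np.cov((P-m).T)); a=np.degrees(np.arctan2(V[1,1],V[0,1]))%180
  c *= np.true_divide(1, fact)
  c *= np.true_divide(1, fact)
```

```bash
python3 -m pendant '[-0.025,0.02,0.02,0,0,0,0,-0.025,0.026,0.02,0,0,0,0,0,0,0.03,0,0,0,0,0,0,0.03,0,0,0,0,0,0,0.03,0,0,0,0,0,0,0.0085,0,0,0,0,0,0,0,0,0,0,0,0,0,0,0,0,0,0]' >/dev/null; python3 g.py .4427 -.0017 .041 -46;python3 -c "
from line import *
meas()"
```

```text
t 14.275 pos [ 0.434  -0.0092  0.0424] yaw -45.9 tilt z [ 0.006  0.    -1.   ] F [-0.9 -0.1  0. ] q7 -0.14
shift tool [0.0115 0.0007 0.0014] then rz 0.002
red (np.float64(94.19), 359, array([0.4953, 0.0067]), array([0.7, 7.9]))
ink (np.float64(96.46), 293, array([ 0.4996, -0.0533]), array([ 0.6, 15.2]))
ink dark (np.float64(96.39), 414, array([ 0.4998, -0.0548]), array([ 0.6, 14.7]))
```

Measuring at contact works: ink 96.4°, red 94.2°. I push in slowly.

```bash
python3 -m pendant '[0.004,0,0.001,0,0,0,0,0.003,0,0,0,0,0,0,0.002,0,0,0,0,0,0,0.0015,0,0,0,0,0,0,0.0005,0,0,0,0,0,0,0,0,0,0,0,0,0]' >/dev/null; python3 g.py .4427 -.0017 .041 -46;python3 -c "
from line import *
meas()"
```

```text
t 15.075 pos [ 0.4412 -0.0015  0.0406] yaw -45.9 tilt z [ 0.005  0.    -1.   ] F [0.2 0.  0.6] q7 -0.15
shift tool [ 0.0009  0.0012 -0.0004] then rz 0.002
red (np.float64(94.18), 346, array([0.4953, 0.0067]), array([0.7, 7.9]))
ink (np.float64(96.42), 230, array([ 0.4992, -0.05  ]), array([ 0.6, 13.1]))
ink dark (np.float64(97.01), 353, array([ 0.4992, -0.0517]), array([ 2.4, 13. ]))
```

```bash
python3 -m pendant '[0.001,0,0,0,0,0,0,0.001,0,0,0,0,0,0,0,0,0,0,0,0,0]' >/dev/null; python3 g.py .4427 -.0017 .041 -46|head -1;python3 -c "
from line import *
meas()";python3 -m pendant '[0.001,0,0,0,0,0,0,0,0,0,0,0,0,0]' >/dev/null; python3 g.py .4427 -.0017 .041 -46|head -1;python3 -c "
from line import *
meas()"
```

```text
t 15.5 pos [ 4.427e-01 -2.000e-04  4.060e-02] yaw -45.9 tilt z [ 0.005  0.    -1.   ] F [-1.4 -1.4 -0.1] q7 -0.16
red (np.float64(94.29), 345, array([0.4952, 0.0068]), array([0.7, 7.9]))
ink (np.float64(94.8), 208, array([ 0.4991, -0.0474]), array([ 0.5, 11.4]))
ink dark (np.float64(96.19), 316, array([ 0.4984, -0.0489]), array([ 4.3, 11.1]))
t 15.8 pos [0.4435 0.0006 0.0407] yaw -45.9 tilt z [ 0.005  0.    -1.   ] F [ 0.7 -1.5  0.2] q7 -0.16
red (np.float64(94.15), 342, array([0.4952, 0.0067]), array([0.7, 7.9]))
ink (np.float64(94.03), 205, array([ 0.4992, -0.0473]), array([ 0.6, 10.9]))
ink dark (np.float64(94.65), 304, array([ 0.4987, -0.048 ]), array([ 3.7, 10.5]))
```

The line now reads 94.0° against 94.15°. I back off, rise and check, then travel to the swing arm's far side.

```bash
python3 -m pendant '[-0.003,0,0,0,0,0,0,-0.01,0,0,0,0,0,0,0,0,-0.05,0,0,0,0,0,0,-0.05,0,0,0,0,0,0,-0.05,0,0,0,0,0,0,0,0,0,0,0]' >/dev/null; python3 -c "
from line import *
meas()";  python3 g.py .5766 -.1481 .19 -140
```

```text
red (np.float64(94.26), 148, array([ 0.4988, -0.0421]), array([ 0.6, 63.3]))
ink (np.float64(94.27), 32, array([ 0.5001, -0.0593]), array([ 0.6, 15.7]))
ink dark (np.float64(94.47), 48, array([ 0.4999, -0.0553]), array([ 0.7, 14.9]))
t 16.65 pos [ 0.4337 -0.0081  0.1914] yaw -45.8 tilt z [ 0.007  0.003 -1.   ] F [ 0.5  0.7 -0.5] q7 -0.47
shift tool [0.0048 0.2    0.002 ] then rz -1.497
```

Alignment is confirmed: ink 94.27°, red 94.26°.

```bash
python3 -m pendant '[0.001,0.04,0,0,0,0,0,0.001,0.04,0,0,0,0,0,0.001,0.04,0,0,0,0,0,0.001,0.04,0,0,0,0,0,0.001,0.04,0,0,0,0,0,0,0,0,0,0,0.165,0,0,0,0,0,0,0.165,0,0,0,0,0,0,0.165,0,0,0,0,0,0,0.165,0,0,0,0,0,0,0.165,0]' >/dev/null; python3 -m pendant '[0,0,0,0,0,0.165,0,0,0,0,0,0,0.165,0,0,0,0,0,0,0.165,0,0,0,0,0,0,0.165,0,0,0,0,0,0,0.165,0,0,0,0,0,0,0,0]'>/dev/null;  python3 g.py .5766 -.1481 .085 -139.6
```

```text
t 18.65 pos [ 0.5752 -0.149   0.1895] yaw -140.4 tilt z [ 0.002  0.001 -1.   ] F [ 0.1  0.  -0.3] q7 -1.54
shift tool [ 0.0002 -0.0014  0.1045] then rz -0.014
```

```bash
python3 -m pendant '[0,-0.0015,0.035,0,0,-0.014,0,0,0,0.035,0,0,0,0,0,0,0.0345,0,0,0,0,0,0,0,0,0,0,0]'; python3 -m pendant '[-0.006,0,0,0,0,0,0,-0.006,0,0,0,0,0,0,-0.0093,-0.0019,0,0,0,-0.14,0,-0.0093,-0.0019,0,0,0,-0.14,0,-0.0093,-0.0019,0,0,0,-0.14,0,-0.0093,-0.0019,0,0,0,-0.14,0,-0.0093,-0.0019,0,0,0,-0.14,0,0,0,0,0,0,0,0]'; python3 g.py .521 -.1008 .085 -85.8
```

```text
clock: 19.15
position: [0.5758, -0.1471, 0.0841]
ee_rot: [-2.852, 1.314, 0.002]
force: [-0.7, 0.1, 1.4]
width: 0.002
gripper_force: 0.0
clock: 20.15
position: [0.5383, -0.1053, 0.0881]
ee_rot: [-3.13, 0.259, -0.013]
force: [2.5, -0.9, 2.7]
width: 0.001
gripper_force: 1.4
t 20.15 pos [ 0.5383 -0.1053  0.0881] yaw -99.5 tilt z [ 0.008  0.001 -1.   ] F [ 2.5 -0.9  2.7] q7 -0.88
shift tool [-0.0179 -0.0016  0.003 ] then rz -0.238
```

```bash
python3 -m pendant '[-0.008,-0.0015,0.001,0,0,-0.119,0,-0.008,-0.0012,0.001,0,0,-0.119,0,-0.002,0,0,0,0,0,0,0,0,0,0,0,0,0]'; python3 -m pendant '[-0.002,0,0,0,0,0,0,-0.002,0,0,0,0,0,0,0,0,0,0,0,0,0]'; python3 g.py .521 -.1008 .085 -85.8
```

```text
clock: 20.65
position: [0.5242, -0.101, 0.0861]
ee_rot: [3.138, 0.111, 0.02]
force: [13.5, 0.2, -3.7]
width: 0.0
gripper_force: 6.7
clock: 21.02
position: [0.524, -0.1011, 0.0864]
ee_rot: [3.136, 0.113, 0.029]
force: [26.5, 0.4, -15.5]
width: 0.001
gripper_force: 13.3
t 21.025 pos [ 0.524  -0.1011  0.0864] yaw -85.9 tilt z [ 0.019 -0.003 -1.   ] F [ 26.5   0.4 -15.5] q7 -0.68
shift tool [-0.003  -0.0005  0.0013] then rz -0.001
```

The arm is on its stop: force rose to 26 N with no further motion. Back off, rise, and look.

```bash
python3 -m pendant '[0.01,0,0,0,0,0,0,0.012,0,0,0,0,0,0,0,0,-0.05,0,0,0,0,0,0,-0.05,0,0,0,0,0.04,0.03,0,0,0,0,0,0.04,0.03,0,0,0,0,0,0.03,0.01,0,0,0,0,0,0,0,0,0,0,0,0]' >/dev/null
python3 g.py .499 -.057 .155 -85.8
python3 - <<'E'
from h import *
c=cam("top"); im=get_image("top")[:,:,::-1]
cv2.imwrite("pics/t7.png",cv2.resize(im[180:300,250:400],(750,600),interpolation=cv2.INTER_CUBIC))
v,u=np.nonzero((im[...,2]>1.8*im[...,1])&(im[...,2]>70)); m=(u>280)&(u<345)&(v>180)&(v<290); u,v=u[m],v[m]
print(len(u),np.median(u),np.median(v),ray(c,(np.median(u),np.median(v)),.119))
E
```

```text
t 22.025 pos [ 0.6529 -0.1628  0.1844] yaw -85.9 tilt z [ 0.004 -0.001 -1.   ] F [-0.8  0.1 -0.1] q7 -0.78
shift tool [-0.1461 -0.1165  0.0287] then rz -0.002
216 307.0 243.0 [ 0.49636739 -0.05829925  0.119     ]
```

View pics/t7.png

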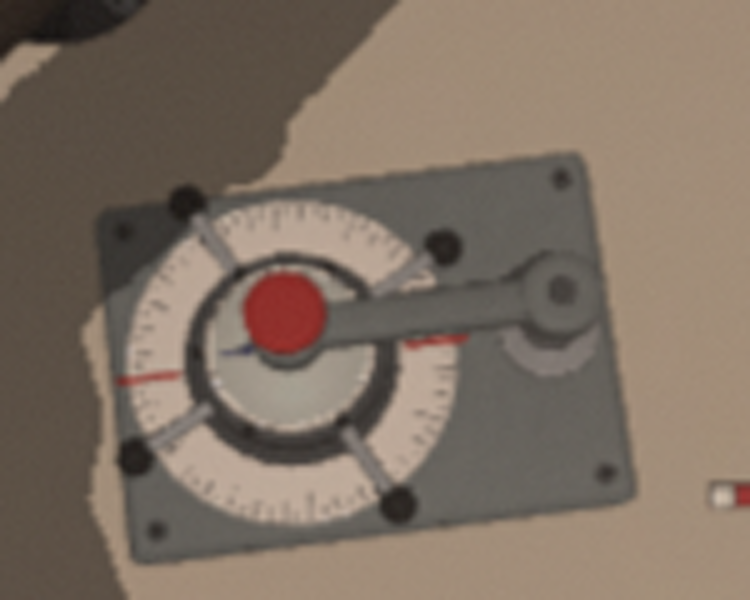

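The knob at crop (286,312) is over the stage axis at about (0.498, −0.058). The ink end at (238,352) points along the red marks at (150,379) and (437,342). Next I go above the knob.

```bash
python3 -m pendant '[-0.0365,-0.029,0,0,0,0,0,-0.0365,-0.029,0,0,0,0,0,-0.0365,-0.029,0,0,0,0,0,-0.0365,-0.029,0,0,0,0,0,0,0,0.0287,0,0,0,0,0,0,0,0,0,0,0,0,0,0,0,0,0,0]' ; python3 g.py .498 -.058 .131 -85.8
```

```text
clock: 22.95
position: [0.498, -0.0574, 0.1564]
ee_rot: [3.139, 0.111, 0.008]
force: [0.9, -0.8, 1.3]
width: 0.005
gripper_force: 0.0
t 22.95 pos [ 0.498  -0.0574  0.1564] yaw -85.9 tilt z [ 0.005  0.    -1.   ] F [ 0.9 -0.8  1.3] q7 -0.85
shift tool [-0.0002  0.0006  0.0254] then rz -0.002
```

```bash
python3 -m pendant '[0,0,0.012,0,0,0,0,0,0,0.01,0,0,0,0,0,0,0.005,0,0,0,0,0,0,0.004,0,0,0,0,0,0,0.004,0,0,0,0,0,0,0.003,0,0,0,0,0,0,0,0,0,0,0,0,0,0,0,0,0,0]'; python3 -m pendant '[0,0,0.002,0,0,0,0,0,0,0.002,0,0,0,0,0,0,0,0,0,0,0,0,0,0,0,0,0,0]'
```

```text
clock: 23.95
position: [0.498, -0.0569, 0.1179]
ee_rot: [-3.139, -0.113, -0.007]
force: [-4.0, -0.8, 7.3]
width: 0.005
gripper_force: 3.2
clock: 24.45
position: [0.4982, -0.0569, 0.1142]
ee_rot: [-3.139, -0.113, -0.008]
force: [-4.7, 0.6, 12.5]
width: -0.0
gripper_force: 6.1
```

The press is near the stop, but a sideways 4.7 N is pushing the arm outward. I ease the tool −x (towards the arm's stop) and press a little more.

```bash
python3 -m pendant '[-0.001,0,0.001,0,0,0,0,-0.001,0,0.001,0,0,0,0,0,0,0,0,0,0,0,0,0,0,0,0,0,0]';python3 -m pendant '[-0.001,0,0.001,0,0,0,0,0,0,0,0,0,0,0,0,0,0,0,0,0,0]'; python3 -c "
from h import *
o=observe();print(o['force'],o['position'],o['ee_rot'])"
```

```text
clock: 24.95
position: [0.4982, -0.0569, 0.1138]
ee_rot: [-3.138, -0.113, -0.014]
force: [-6.0, 2.8, 31.4]
width: 0.006
gripper_force: 15.5
clock: 25.32
position: [0.4981, -0.057, 0.1135]
ee_rot: [-3.138, -0.114, -0.017]
force: [-6.6, 4.1, 40.2]
width: 0.006
gripper_force: 20.2
[-6.5790834   4.13911126 40.23751338] [ 0.49812891 -0.05698771  0.11352251] [-3.13769955 -0.11362386 -0.01677757]
```

At the lower stop (position stalled, force climbing). I relax to a moderate hold and lean towards the stop side.

```bash
python3 -m pendant '[-0.001,0,-0.001,0,0,0,0,-0.001,0,-0.001,0,0,0,0,0,0,0,0,0,0,0,0,0,0,0,0,0,0]'; python3 -m pendant '[-0.0015,0,0,0,0,0,0,0,0,0,0,0,0,0,0,0,0,0,0,0,0]'
python3 - <<'E'
from h import *
c=cam("top"); im=get_image("top")[:,:,::-1]
v,u=np.nonzero((im[...,2]>1.8*im[...,1])&(im[...,2]>70)); print(len(u))
E
```

```text
clock: 25.82
position: [0.497, -0.0571, 0.1143]
ee_rot: [3.139, 0.115, 0.018]
force: [6.6, 1.5, 10.2]
width: 0.004
gripper_force: 4.9
clock: 26.2
position: [0.4955, -0.0573, 0.1143]
ee_rot: [3.139, 0.115, 0.018]
force: [6.0, 1.3, 10.1]
width: 0.005
gripper_force: 5.0
685
```

The sideways force now pushes the arm to its stop. I add a little press for a secure hold.

```bash
python3 -m pendant '[0,0,0.0012,0,0,0,0,0,0,0,0,0,0,0,0,0,0,0,0,0,0,0,0,0,0,0,0,0]'; python3 -m pendant '[0,0,0,0,0,0,0,0,0,0,0,0,0,0,0,0,0,0,0,0,0]'
```

```text
clock: 26.75
position: [0.4956, -0.0574, 0.1138]
ee_rot: [-3.139, -0.114, -0.019]
force: [0.3, 2.9, 24.9]
width: 0.003
gripper_force: 12.8
clock: 27.12
position: [0.4956, -0.0574, 0.1139]
ee_rot: [-3.139, -0.114, -0.019]
force: [-0.2, 2.9, 25.3]
width: 0.007
gripper_force: 12.8
```

```bash
python3 -c "
from cell import sign_off; print(sign_off())"
```

```text
the job is handed in; nothing more can be done
None
```

I handed the job in with the ink line on the red marks (94.3° against 94.3° when last measured, before the arm was swung in), the swing arm at its stop, and the knob held fully down at about 25 N after 27 s; the block hid the line during the press, so I could not recheck the alignment then.

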